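# Set the sharpening plate out over the ledge end

### The job

Touching with the fingertips only, get the longer of the two steel sharpening plates ready for bent knives: first, before shifting either plate, turn the wooden latch bar at the end of the ledge until it points along the ledge. Then push the longer plate along the ledge, past the latch, until it overhangs that end by about 30 mm (a centimetre more or less does no harm), and leave it lying there flat. Pinch and lift nothing, and leave the shorter plate and everything else on the table where it is.

Things in the scene. Friction and masses are not known exactly. Their poses are not given: they have to be found in the camera images.
- ledge: Fixed wooden ledge, 340 mm long (x), y from -85 to +130 mm, top 60 mm above the table. Origin: on the table, mid-length, on the midline between two lanes. Its x axis runs along the lanes to the latch end (x = 170 mm), roughly to the robot's right (-y), within 20 degrees. Both ends are open. Outside the +y lip is a strip with the wax block.
- ledge_end (a point): Middle of the top edge of the latch end: ledge frame x = 170, y = 0, z = 60 mm; axes as the ledge. Each lane is 74 mm wide, between a middle rib (8 mm wide, 10 mm high, from x = -170 to +65 mm) and a lip (7 mm wide, 10 mm high, at y = +-81.5 mm).
- latch (a joint): Dark wooden bar 84 x 16 x 20 mm high on a vertical pivot at its middle, underside 3 mm above the ledge top. 0: across both lanes, blocking them (starts within 0.2 rad). Positive is anticlockwise from above; stops at +-1.571 rad, where it points along the ledge and clears the lanes; either will do. Stays where left; turns with about 2 N at 30 mm from the pivot.
- latch_pivot (a point): On the pivot axis at the top of the latch bar, ledge frame x = 140, y = 0, z = 83 mm.
- long_plate: The longer loose flat steel plate, dark dots on top, 150 x 50 x 6 mm, about 0.35 kg, in one lane (either; some 43 mm off the midline) behind the latch, along the lane within 0.05 rad. Origin: centre of its underside; x along its length, towards the latch end. Its front starts 95 to 135 mm short of the ledge's end.
- long_plate_front (a point): Middle of the top edge of the long plate's front end (plate frame x = +75, z = 6 mm): it shall come about 30 mm beyond the ledge's end.
- short_plate: The shorter steel plate, with dark dots, 100 x 50 x 6 mm, in the other lane; must stay. Its front end starts 120 to 160 mm short of the ledge's end. Origin: centre of its underside; x along its length.
- wax_block: Pale honing wax block 45 x 24 x 22 mm, on the strip outside the ledge's +y lip; origin: centre of its underside. Leave alone.
- oil_jar: Small closed jar, 44 mm wide, 55 mm high, standing on the table beyond the latch end; origin: centre of its underside. Leave alone.
- screwdriver: Screwdriver lying on the table. Leave alone.
- mallet: Wooden mallet standing on its head, 64 mm wide, 215 mm high, on the table at the far left; origin: centre of its underside. Leave alone.
- sanding_block: Dull purple sanding block 100 x 60 x 30 mm on the table. Leave alone.
- mug: Mug, 76 mm wide, 85 mm high, on the table at the far right. Leave alone.
- spoon_blank: Flat wooden blank 170 x 45 x 20 mm on the table at the near right. Leave alone.
Mind the look-alikes: they are no part of the job. Leave any green or red look-alike of the long_plate alone.

How it is judged:
By the outcome, as a careful person would: the job done as asked, in the order asked, and still so for the second after the job is handed in, with the robot touching nothing.
It also fails if it takes over 48 s, if anything falls off the work surface, if the arm or the gripper's body presses on something with over 40 N, if the wrist force passes 120 N, or if a joint passes its speed limit or range.

### The arm

A 7-joint arm with a two-finger parallel gripper is mounted at the origin on the work surface. World frame = base frame: x ahead of the robot, y to its left, z up, the work surface at z = 0. Lengths are in m, angles in degrees, forces in N, time in s.
With the tool pointing down it reaches from about 0.425 to 0.875 m from the base axis. Payload 4.7 kg.
Tool frame: the origin (TCP) lies between the finger pads; the fingertips stand 8 mm ahead of it and the grasp point (between the pads) lies 11 mm behind it (env.tip_extent is the distance from the TCP to the fingertips, in m); z points along the fingers, y is the line along which they close (so a half turn about z gives the same grasp; the last joint's range is limited). The gripper opens to 87 mm and grips with 3 to 60 N. Pads are 19 mm wide; open, the fingers measure 117 mm over their backs; the gripper's body (75 mm by 190 mm) begins 51 mm behind the grasp point.
Start: joints at [73.516, 18.392, -4.016, 83.108, 1.295, 78.541, -3.26], TCP at [0.193, -0.621, 0.231] pointing down, gripper open.
Joint ranges: [-163.93, 163.93], [-17.29, 119.83], [-79.2, 71.16], [3.27, 140.29], [-89.18, 269.18], [5.43, 117.66], [-154.24, 154.24]. Speed limits (degrees/s): [147.25, 147.25, 180, 180, 180, 180, 180].

### API

Orientations are given as [roll, pitch, yaw] about the fixed x, y, z axes, in that order (R = Rz(yaw) Ry(pitch) Rx(roll)).
In Python, from cell import sensors, vision, workorder, env gives the robot as it stands.
- The arm moves only by the tool drive_tool, never from a script. Its argument "moves" is a list of rows, each an object of numbers: "x", "y", "z": the shift along the tool's x, y, z in mm; "rx", "ry", "rz": the turn, a rotation vector about the tool's x, y, z in rad; "fingers": the closure, from -1 (fully open) to 1 (shut). In form: [{"x": .., "y": .., "z": .., "rx": .., "ry": .., "rz": .., "fingers": ..}, ...]. A call has 1 to 20 rows; each row is the pose to reach, as a shift and turn from the pose commanded when the call began, along the tool's axes at that moment; what a row does not reach only later rows make up. A row lasts 1/8 s, in which the tool goes at most 62.5 mm and 10.7 degrees, less where a joint would pass 70% of its speed; a pose out of reach is approached as far as the arm can. A call with a gripper value outside its range is refused whole. The fingers move at their own pace and stop on an object; "force" is the grip in N (left out, the last holds). Time passes only in rows, so rows that repeat a pose let the fingers close. It gives the time, the measured TCP pose, the force, the opening and the grip force at its end, in the units of the state.
- sensors.get_obs(): the state, without advancing time (a new reading comes with each control period).
- vision.read_camera(name): name is "side" or "top" or "wrist"; returns a dict with "image" (480x640x3 uint8, red, green, blue), "fx", "fy", "cx", "cy" (pixels), "R" (3x3) and "t" (3): a world point X has camera coordinates R X + t. Camera axes: x right, y down, z forward; pixel columns grow to the right and rows downward; lengths in m; the calibration is good to about 2 mm. A picture is of the moment at which its call begins. There is no depth.
- workorder.sign_off(): hands the job in; it is judged then, once.
The state is a dict: "time_s": time; "qpos": joint angles; "joint_velocities": joint speeds; "effort": joint torques, N m; "tool_pos": TCP position; "tool_rot": TCP orientation; "force": force on the tool from outside, world axes, zero at the start; "wrist_torque": the same for the moment, N m; "grip_width": finger opening in m; "grasp_force": force on a finger pad.
Only numpy, scipy, OpenCV 4.12 (cv2) and the standard library are available. Lean on these libraries where they do the work, as an engineer would, in place of code of your own. Each camera call takes 0.05 s, during which the arm holds its last target. There are 200 camera calls.

## Working session

There is one attempt and no reset: what is moved stays moved. The work goes in short steps, Python scripts to look and compute and a tool call to move; the robot and the scene stay as the last step left them, time stands still between calls to the robot, and variables do not carry over. Pictures are saved under pics/ and viewed, at most 10 in all, crops included, and the job is handed in when it is done.

Besides the shell and the picture viewer there is one more tool, called after ">>>" in YAML: its name, and indented under it one key for each argument. drive_tool: Moves the arm, as the interface text tells. Its arguments: {"type":"object","properties":{"moves":{"type":"array"},"force":{"type":"number"}},"required":["moves"]}

```bash
ls; mkdir -p pics
python3 - <<'E'
from cell import sensors, vision, env
import cv2, numpy as np
o=sensors.get_obs(); print({k:np.round(v,3) for k,v in o.items()})
for n in ("top","side"):
    c=vision.read_camera(n); cv2.imwrite(f"pics/{n}0.png",c["image"][:,:,::-1]); print(n,c["fx"],c["cx"],c["cy"],np.round(c["R"],3),np.round(c["t"],3))
E
```

```text
pics
{'time_s': np.float64(0.0), 'qpos': array([73.516, 18.44 , -4.014, 83.175,  1.297, 78.54 , -3.262]), 'joint_velocities': array([ 0.069, -0.025,  0.088, -0.078, -0.031, -0.005, -0.036]), 'effort': array([ 0.0000e+00, -4.9130e+01, -4.0400e-01, -3.1254e+01, -6.4000e-02,
        4.4000e-02,  0.0000e+00]), 'tool_pos': array([ 0.193, -0.62 ,  0.229]), 'tool_rot': array([-1.79891e+02,  8.00000e-03,  1.72910e+01]), 'force': array([-0.686,  0.411, -0.07 ]), 'wrist_torque': array([-0.001, -0.031,  0.032]), 'grasp_force': np.float64(0.0), 'grip_width': np.float64(0.087)}
top 520.139130146057 316.73438595077516 238.4202151223524 [[-0.028 -1.     0.015]
 [-0.991  0.026 -0.13 ]
 [ 0.129 -0.018 -0.991]] [0.047 0.468 1.246]
side 448.7709780587929 314.625316948158 239.1456143323304 [[-0.792 -0.61  -0.   ]
 [-0.423  0.549 -0.721]
 [ 0.44  -0.571 -0.693]] [0.388 0.225 0.948]
```

View pics/top0.png

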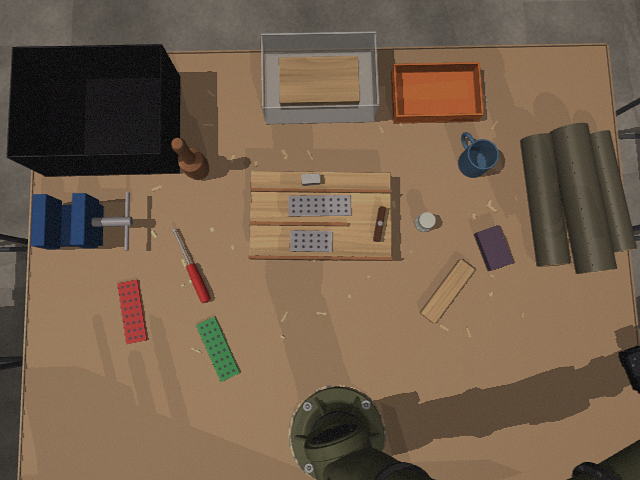

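View pics/side0.png

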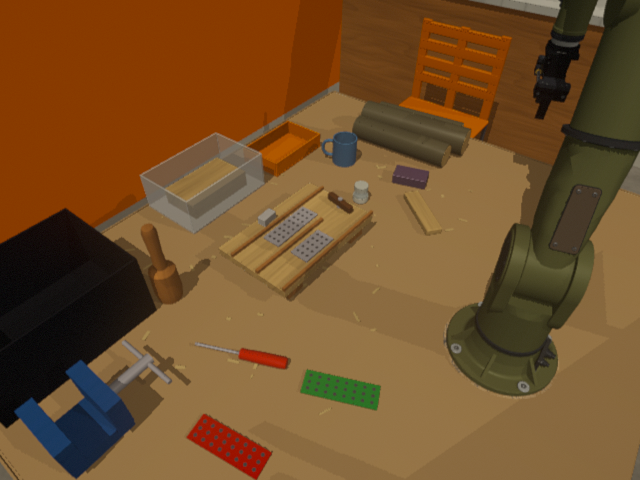

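The top view shows the ledge at pixels (250–400, 172–260). There are four plate candidates:
- Steel at (320,205), about 63 px long.
- Steel at (311,241), about 43 px long.
- Green at (218,348) and red at (132,312), both look-alikes to leave alone.

The longer steel plate, in the far (+y) lane, fits the description. The latch is at (380,223) and the jar at (427,221). Next I'll measure and confirm in a crop.

```bash
cat > h.py <<'E'
import numpy as np, cv2
from cell import sensors, vision, env
def ray(c,px,z):
    px=np.atleast_2d(np.asarray(px,float)); d=np.c_[(px[:,0]-c["cx"])/c["fx"],(px[:,1]-c["cy"])/c["fy"],np.ones(len(px))]
    R=np.array(c["R"]); C=-R.T@np.array(c["t"]); w=d@R
    return (C+w*((z-C[2])/w[:,2])[:,None])[:,:2]
def blob(c,mask,box,z,k=5):
    m=np.zeros(mask.shape,np.uint8); x0,y0,x1,y1=box; m[y0:y1,x0:x1]=mask[y0:y1,x0:x1]
    m=cv2.morphologyEx(m,cv2.MORPH_CLOSE,np.ones((k,k)))
    q=max(cv2.findContours(m,0,cv2.CHAIN_APPROX_NONE)[0],key=cv2.contourArea)[:,0]
    w=ray(c,q,z); (ce,s,a)=cv2.minAreaRect((w*1000).astype(np.float32))
    return np.array(ce)/1000,s,cv2.boxPoints((ce,s,a))/1000
E
python3 - <<'E'
from h import *
c=vision.read_camera("top"); im=c["image"]; hsv=cv2.cvtColor(im,cv2.COLOR_RGB2HSV)
S=hsv[...,1].astype(int);V=hsv[...,2].astype(int)
steel=((S<70)&(V>60)).astype(np.uint8)*255
def show(n,r): print(n,np.round(r[0],4),np.round(r[1],1),np.round(r[2],4).tolist())
show("long",blob(c,steel,(280,190,362,220),.066))
show("short",blob(c,steel,(280,226,345,256),.066))
show("wax",blob(c,steel,(295,168,330,188),.082))
dark=((V<95)).astype(np.uint8)*255
show("latch",blob(c,dark,(368,198,390,246),.083,3))
show("jar",blob(c,steel,(410,205,445,235),.055))
cv2.imwrite("pics/crop1.png",cv2.resize(im[160:270,240:450,::-1],None,fx=3.8,fy=3.8,interpolation=cv2.INTER_CUBIC))
E
```

```text
long [0.5455 0.0275] [149.5  48.9] [[0.51910001039505, -0.04659999907016754], [0.5680999755859375, -0.04780000075697899], [0.5717999935150146, 0.10159999877214432], [0.5228999853134155, 0.10289999842643738]]
short [0.4598 0.0493] [100.3  50.3] [[0.43309998512268066, -9.999999747378752e-05], [0.48339998722076416, -0.0015999999595806003], [0.48660001158714294, 0.09860000014305115], [0.43630000948905945, 0.10019999742507935]]
wax [0.6062 0.0461] [27.4 45.9] [[0.5910999774932861, 0.06809999793767929], [0.5939000248908997, 0.022299999371170998], [0.6212000250816345, 0.024000000208616257], [0.618399977684021, 0.0697999969124794]]
latch [ 0.4938 -0.1127] [18.  85.2] [[0.45019999146461487, -0.11240000277757645], [0.5335000157356262, -0.1306000053882599], [0.5372999906539917, -0.11299999803304672], [0.45410001277923584, -0.09489999711513519]]
jar [ 0.5005 -0.228 ] [42.7 54.2] [[0.46860000491142273, -0.21490000188350677], [0.4952000081539154, -0.2621000111103058], [0.5322999954223633, -0.24120000004768372], [0.5058000087738037, -0.1940000057220459]]
```

View pics/crop1.png

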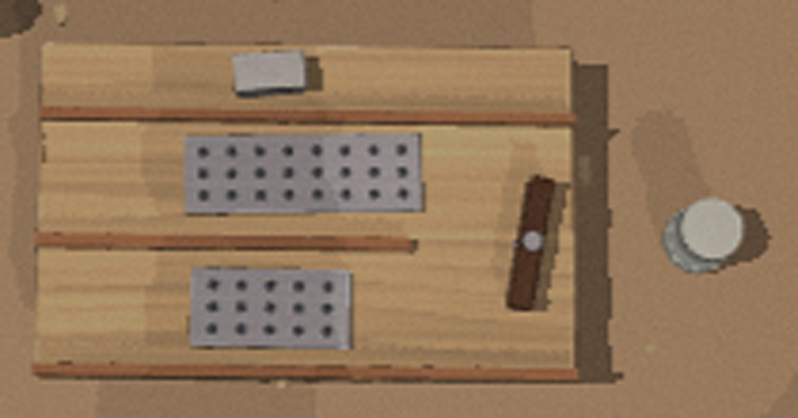

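The crop confirms it: the long plate (24 dots, crop 187–422 × 135–213) lies in the far lane. The short plate (crop 190–350 × 268–347) lies in the near lane. The latch (crop 510–553 × 178–310) is across the lanes, with its pivot at crop (532,240). Next I'll get the ledge axis from the lips and rib.

Run:
```python
from h import *
c=vision.read_camera("top"); im=c["image"]
hsv=cv2.cvtColor(im,cv2.COLOR_RGB2HSV); a=cv2.cvtColor(im,cv2.COLOR_RGB2LAB)[...,1].astype(int)
m=((a>cv2.GaussianBlur(a.astype(np.float32),(0,0),6)+4)).astype(np.uint8)*255
for n,b,z in (("uplip",(245,184,400,196),.07),("rib",(245,218,355,230),.07),("lowlip",(245,252,400,264),.07)):
    x0,y0,x1,y1=b; ys,xs=np.nonzero(m[y0:y1,x0:x1]); w=ray(c,np.c_[xs+x0,ys+y0],z)
    v=cv2.fitLine((w*1000).astype(np.float32),cv2.DIST_HUBER,0,.01,.01).ravel()
    print(n,len(xs),"ang",np.degrees(np.arctan2(v[1],v[0])),"x at y=0",v[3-1]-v[0]/v[1]*v[3],"y ext",w[:,1].min(),w[:,1].max())
cr=lambda x,y:(240+(x+.5)/3.8-.5,160+(y+.5)/3.8-.5)
print("edge far/near lip end z60",ray(c,[cr(574,128),cr(576,362)],.06))
print("left end",ray(c,[cr(41,128),cr(36,360)],.06))
print("pivot",ray(c,[cr(532,240)],.084))
```

```text
uplip 388 ang 87.94789 x at y=0 580.9722 y ext -0.1467987490861304 0.19237855114096375
rib 308 ang 88.443344 x at y=0 500.08496 y ext -0.03782140728796934 0.19564592242621215
lowlip 392 ang 87.918274 x at y=0 417.52948 y ext -0.13929970943085326 0.19652908270031497
edge far/near lip end z60 [[ 0.57110843 -0.14732177]
 [ 0.42102861 -0.14164803]]
left end [[0.57942297 0.19254988]
 [0.43118999 0.19734087]]
pivot [[ 0.49559579 -0.11388874]]
```

Ledge axis fits within about 2° of world -y. The edges and lips agree with the pivot to within 1 mm, and the plate measures 149.5 × 49. The latch is at about -10°, so I'll turn it clockwise by pushing its far arm outward. Now I'll compute the moves.

```bash
cat >> h.py <<'E'
O=np.array([.5004,.0255]); u=np.array([-.035,-.9994]); v=np.array([.9994,-.035])
def L2W(x,y): return O+u*x/1000+v*y/1000   # ledge mm -> world m
def W2L(p): d=np.asarray(p)[...,:2]-O; return np.stack([d@u,d@v],-1)*1000
def delta(x,y,ztip,pos,yaw):
    w=L2W(x,y)-pos[:2]; a=np.radians(yaw)
    return np.round([1000*(w@[np.cos(a),np.sin(a)]),1000*(w@[np.sin(a),-np.cos(a)]),-1000*(ztip+env.tip_extent-pos[2])],1)
E
python3 - <<'E'
from h import *
print(env.tip_extent)
p=np.array([.193,-.621,.231])
for q in [(108,30,.231),(108,30,.11)]: print(q,L2W(*q[:2]),delta(*q,p,17.29))
E
```

```text
0.008
(108, 30, 0.231) [ 0.526602  -0.0834852] [ 478.3 -414.1   -8. ]
(108, 30, 0.11) [ 0.526602  -0.0834852] [ 478.3 -414.1  113. ]
```

>>> drive_tool:
  moves:
    - {"x": 478,"y": -414,"z": -8,"rz": 0.337,"fingers": 1}
    - {"x": 478,"y": -414,"z": -8,"rz": 0.337,"fingers": 1}
    - {"x": 478,"y": -414,"z": -8,"rz": 0.337,"fingers": 1}
    - {"x": 478,"y": -414,"z": -8,"rz": 0.337,"fingers": 1}
    - {"x": 478,"y": -414,"z": -8,"rz": 0.337,"fingers": 1}
    - {"x": 478,"y": -414,"z": -8,"rz": 0.337,"fingers": 1}
    - {"x": 478,"y": -414,"z": -8,"rz": 0.337,"fingers": 1}
    - {"x": 478,"y": -414,"z": -8,"rz": 0.337,"fingers": 1}
    - {"x": 478,"y": -414,"z": -8,"rz": 0.337,"fingers": 1}
    - {"x": 478,"y": -414,"z": -8,"rz": 0.337,"fingers": 1}
    - {"x": 478,"y": -414,"z": -8,"rz": 0.337,"fingers": 1}
    - {"x": 478,"y": -414,"z": -8,"rz": 0.337,"fingers": 1}
    - {"x": 478,"y": -414,"z": 50,"rz": 0.337,"fingers": 1}
    - {"x": 478,"y": -414,"z": 113,"rz": 0.337,"fingers": 1}
    - {"x": 478,"y": -414,"z": 113,"rz": 0.337,"fingers": 1}

```text
invalid input at $.moves[0]: expected keys x, y, z, rx, ry, rz, fingers
```

Run:
```python
from h import *
o=sensors.get_obs(); print(o["time_s"],o["tool_pos"],o["tool_rot"],o["force"],o["grip_width"],W2L(o["tool_pos"]))
c=vision.read_camera("wrist"); s=vision.read_camera("side")
cv2.imwrite("pics/w1.png",np.hstack([c["image"][:,:,::-1],cv2.resize(s["image"][170:310,210:390,::-1],(617,480))])[::1])
im=cv2.imread("pics/w1.png"); cv2.imwrite("pics/w1.png",cv2.resize(im,(800,int(480*800/im.shape[1]))))
```

```text
0.2 [ 0.19306318 -0.62032685  0.22987506] [-1.79933410e+02  6.65570917e-03  1.72939358e+01] [ 0.73647389 -0.32730723  0.35477321] 0.08709302687743885 [ 656.19614452 -284.54847481]
```

View pics/w1.png

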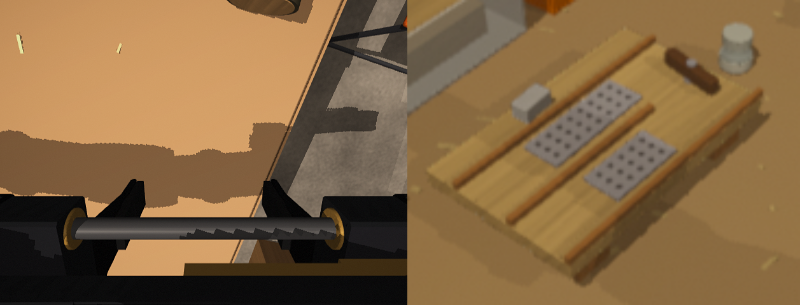

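The move was refused because every key is required, so the arm hasn't moved and the picture only shows the start pose. I'll resend with all keys.

>>> drive_tool:
  moves:
    - {"x": 478,"y": -414,"z": -8,"rx": 0,"ry": 0,"rz": 0.337,"fingers": 1}
    - {"x": 478,"y": -414,"z": -8,"rx": 0,"ry": 0,"rz": 0.337,"fingers": 1}
    - {"x": 478,"y": -414,"z": -8,"rx": 0,"ry": 0,"rz": 0.337,"fingers": 1}
    - {"x": 478,"y": -414,"z": -8,"rx": 0,"ry": 0,"rz": 0.337,"fingers": 1}
    - {"x": 478,"y": -414,"z": -8,"rx": 0,"ry": 0,"rz": 0.337,"fingers": 1}
    - {"x": 478,"y": -414,"z": -8,"rx": 0,"ry": 0,"rz": 0.337,"fingers": 1}
    - {"x": 478,"y": -414,"z": -8,"rx": 0,"ry": 0,"rz": 0.337,"fingers": 1}
    - {"x": 478,"y": -414,"z": -8,"rx": 0,"ry": 0,"rz": 0.337,"fingers": 1}
    - {"x": 478,"y": -414,"z": -8,"rx": 0,"ry": 0,"rz": 0.337,"fingers": 1}
    - {"x": 478,"y": -414,"z": -8,"rx": 0,"ry": 0,"rz": 0.337,"fingers": 1}
    - {"x": 478,"y": -414,"z": -8,"rx": 0,"ry": 0,"rz": 0.337,"fingers": 1}
    - {"x": 478,"y": -414,"z": -8,"rx": 0,"ry": 0,"rz": 0.337,"fingers": 1}
    - {"x": 478,"y": -414,"z": 50,"rx": 0,"ry": 0,"rz": 0.337,"fingers": 1}
    - {"x": 478,"y": -414,"z": 113,"rx": 0,"ry": 0,"rz": 0.337,"fingers": 1}
    - {"x": 478,"y": -414,"z": 113,"rx": 0,"ry": 0,"rz": 0.337,"fingers": 1}

```text
time_s: 2.17
tool_pos: [0.5216, -0.0851, 0.1132]
tool_rot: [-179.9, 0.6, -2.2]
force: [-0.2, 0.5, 0.5]
grip_width: 0.0008
grasp_force: 0.0
```

Run:
```python
from h import *
o=sensors.get_obs(); print(o["time_s"],o["tool_pos"],o["tool_rot"],o["force"],o["grip_width"],W2L(o["tool_pos"]))
c=vision.read_camera("wrist"); s=vision.read_camera("side")
im=np.hstack([c["image"][:,:,::-1],cv2.resize(s["image"][140:320,210:450,::-1],(640,480))])
cv2.imwrite("pics/w2.png",cv2.resize(im,(800,300)))
```

```text
2.175 [ 0.52160237 -0.08510981  0.11321739] [-179.94018757    0.60794743   -2.19387438] [-0.2095926   0.522892    0.49774955] 0.000790341220091703 [109.80136517  25.06099427]
```

View pics/w2.png

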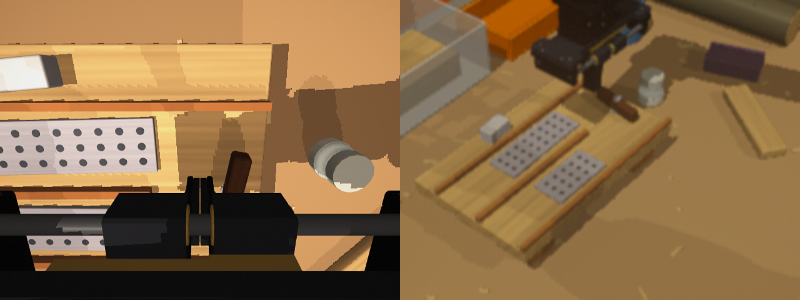

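The wrist view shows the closed fingertips just ledge-inward of the latch (latch end at about (238,158)) with a clear gap to it. I'll lower and see the settled pose.

>>> drive_tool:
  moves:
    - {"x": 2,"y": 0,"z": 20,"rx": 0,"ry": 0,"rz": 0,"fingers": 1}
    - {"x": 2,"y": 0,"z": 35,"rx": 0,"ry": 0,"rz": 0,"fingers": 1}
    - {"x": 2,"y": 0,"z": 35,"rx": 0,"ry": 0,"rz": 0,"fingers": 1}
    - {"x": 2,"y": 0,"z": 35,"rx": 0,"ry": 0,"rz": 0,"fingers": 1}

```text
time_s: 2.78
tool_pos: [0.5293, -0.0836, 0.0837]
tool_rot: [180.0, -0.1, -2.0]
force: [-0.1, 0.1, 0.5]
grip_width: 0.0005
grasp_force: 0.0
```

Run:
```python
from h import *
o=sensors.get_obs(); print(o["time_s"],o["tool_pos"],o["tool_rot"],o["force"],W2L(o["tool_pos"]))
```

```text
2.775 [ 0.5292898  -0.08355122  0.08369336] [ 1.79972188e+02 -9.65855871e-02 -2.02231542e+00] [-0.08988991  0.05886892  0.51994137] [107.97464324  32.68926254]
```

>>> drive_tool:
  moves:
    - {"x": 0,"y": 0,"z": 4,"rx": 0,"ry": 0,"rz": 0,"fingers": 1}
    - {"x": 0,"y": 8,"z": 4,"rx": 0,"ry": 0,"rz": 0,"fingers": 1}
    - {"x": -1,"y": 16,"z": 4,"rx": 0,"ry": 0,"rz": 0,"fingers": 1}
    - {"x": -2,"y": 24,"z": 4,"rx": 0,"ry": 0,"rz": 0,"fingers": 1}
    - {"x": -2,"y": 32,"z": 4,"rx": 0,"ry": 0,"rz": 0,"fingers": 1}
    - {"x": -4,"y": 38,"z": 4,"rx": 0,"ry": 0,"rz": 0,"fingers": 1}
    - {"x": -5,"y": 44,"z": 4,"rx": 0,"ry": 0,"rz": 0,"fingers": 1}
    - {"x": -8,"y": 50,"z": 4,"rx": 0,"ry": 0,"rz": 0,"fingers": 1}
    - {"x": -11,"y": 55,"z": 4,"rx": 0,"ry": 0,"rz": 0,"fingers": 1}
    - {"x": -14,"y": 55,"z": 4,"rx": 0,"ry": 0,"rz": 0,"fingers": 1}
    - {"x": -17,"y": 55,"z": 4,"rx": 0,"ry": 0,"rz": 0,"fingers": 1}
    - {"x": -18,"y": 55,"z": 4,"rx": 0,"ry": 0,"rz": 0,"fingers": 1}
    - {"x": -18,"y": 55,"z": 4,"rx": 0,"ry": 0,"rz": 0,"fingers": 1}

```text
time_s: 4.4
tool_pos: [0.5134, -0.1394, 0.0796]
tool_rot: [179.9, -0.7, -2.0]
force: [12.9, -3.2, -9.4]
grip_width: 0.0005
grasp_force: 6.8
```

Run:
```python
from h import *
o=sensors.get_obs(); print(o["time_s"],o["tool_pos"],o["force"],W2L(o["tool_pos"])-[140,0])
```

```text
4.4 [ 0.51343763 -0.13941635  0.07958333] [12.88272945 -3.21348444 -9.43462516] [24.36108198 18.80188348]
```

Force 13 N against the stop at the expected position: the latch looks turned. I'll back away, rise, and go behind the plate, turning 90° for a two-fingertip push.

>>> drive_tool:
  moves:
    - {"x": -6,"y": 0,"z": 0,"rx": 0,"ry": 0,"rz": 0,"fingers": 1}
    - {"x": 10,"y": 0,"z": 0,"rx": 0,"ry": 0,"rz": 0,"fingers": 1}
    - {"x": 10,"y": 0,"z": -50,"rx": 0,"ry": 0,"rz": 0,"fingers": 1}
    - {"x": 31,"y": -50,"z": -70,"rx": 0,"ry": 0,"rz": 0.18,"fingers": 0.54}
    - {"x": 31,"y": -100,"z": -70,"rx": 0,"ry": 0,"rz": 0.36,"fingers": 0.54}
    - {"x": 31,"y": -150,"z": -70,"rx": 0,"ry": 0,"rz": 0.54,"fingers": 0.54}
    - {"x": 31,"y": -200,"z": -70,"rx": 0,"ry": 0,"rz": 0.72,"fingers": 0.54}
    - {"x": 31,"y": -250,"z": -70,"rx": 0,"ry": 0,"rz": 0.9,"fingers": 0.54}
    - {"x": 31,"y": -268,"z": -70,"rx": 0,"ry": 0,"rz": 1.08,"fingers": 0.54}
    - {"x": 31,"y": -268,"z": -70,"rx": 0,"ry": 0,"rz": 1.26,"fingers": 0.54}
    - {"x": 31,"y": -268,"z": -70,"rx": 0,"ry": 0,"rz": 1.44,"fingers": 0.54}
    - {"x": 31,"y": -268,"z": -70,"rx": 0,"ry": 0,"rz": 1.571,"fingers": 0.54}
    - {"x": 31,"y": -268,"z": -70,"rx": 0,"ry": 0,"rz": 1.571,"fingers": 0.54}
    - {"x": 31,"y": -268,"z": -70,"rx": 0,"ry": 0,"rz": 1.571,"fingers": 0.54}

```text
time_s: 6.15
tool_pos: [0.5494, 0.1217, 0.1377]
tool_rot: [175.0, 2.3, -72.7]
force: [0.1, -1.6, -3.2]
grip_width: 0.0196
grasp_force: 0.0
```

Run:
```python
from h import *
o=sensors.get_obs(); print(o["time_s"],o["tool_pos"],o["tool_rot"],o["force"],o["grip_width"],W2L(o["tool_pos"]),o["qpos"])
c=vision.read_camera("top"); im=c["image"]; s=vision.read_camera("side")["image"]
V=cv2.cvtColor(im,cv2.COLOR_RGB2HSV)[...,2]
r=blob(c,((V<95)*255).astype(np.uint8),(355,205,408,240),.083,3); print("latch L",W2L(r[0]),r[1],W2L(r[2]))
a=cv2.resize(im[160:270,240:450,::-1],(573,300)); b=cv2.resize(s[130:320,200:400,::-1],(316,300))
cv2.imwrite("pics/p3.png",cv2.resize(np.hstack([a,b]),(800,270)))
```

```text
6.15 [0.54935529 0.12166112 0.13765691] [175.01543128   2.2926198  -72.7374666 ] [ 0.1285394  -1.59944504 -3.16115752] 0.019633015984751385 [-97.81685639  45.5602819 ] [ -66.62902792   28.90356101   68.22786256   99.7995044   -28.20142555
   76.47799893 -153.86753424]
latch L [139.34248661  -2.65361076] (83.11847686767578, 19.14715576171875) [[180.99374356 -11.82112776]
 [180.80680522   7.32538072]
 [ 97.69123297   6.51392591]
 [ 97.87817132 -12.63258256]]
```

View pics/p3.png

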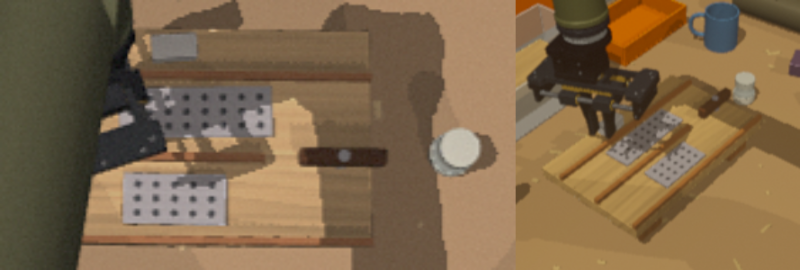

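The latch now lies along the ledge (crop (300–386, 156); centre at (139, -3) mm). Joint 7 is at its range end, so I'll unwind by turning the other way.

>>> drive_tool:
  moves:
    - {"x": 0,"y": 0,"z": 0,"rx": 0,"ry": 0,"rz": -0.18,"fingers": 0.54}
    - {"x": 0,"y": 0,"z": 0,"rx": 0,"ry": 0,"rz": -0.36,"fingers": 0.54}
    - {"x": 0,"y": 0,"z": 0,"rx": 0,"ry": 0,"rz": -0.54,"fingers": 0.54}
    - {"x": 0,"y": 0,"z": 0,"rx": 0,"ry": 0,"rz": -0.72,"fingers": 0.54}
    - {"x": 0,"y": 0,"z": 0,"rx": 0,"ry": 0,"rz": -0.9,"fingers": 0.54}
    - {"x": 0,"y": 0,"z": 0,"rx": 0,"ry": 0,"rz": -1.08,"fingers": 0.54}
    - {"x": 0,"y": 0,"z": 0,"rx": 0,"ry": 0,"rz": -1.26,"fingers": 0.54}
    - {"x": 0,"y": 0,"z": 0,"rx": 0,"ry": 0,"rz": -1.44,"fingers": 0.54}
    - {"x": 0,"y": 0,"z": 0,"rx": 0,"ry": 0,"rz": -1.571,"fingers": 0.54}
    - {"x": 0,"y": 0,"z": 0,"rx": 0,"ry": 0,"rz": -1.571,"fingers": 0.54}
    - {"x": 0,"y": 0,"z": 0,"rx": 0,"ry": 0,"rz": -1.571,"fingers": 0.54}

```text
time_s: 7.62
tool_pos: [0.5507, 0.1216, 0.1377]
tool_rot: [-177.7, 4.9, 17.6]
force: [-0.1, -0.2, 0.8]
grip_width: 0.0202
grasp_force: 0.0
```

Run:
```python
from h import *
o=sensors.get_obs(); print(o["time_s"],o["tool_pos"],o["tool_rot"],o["force"],o["grip_width"],W2L(o["tool_pos"]),o["qpos"])
```

```text
7.625 [0.55070697 0.12155683 0.13771193] [-177.66348791    4.87220514   17.64410637] [-0.05193946 -0.15014687  0.80595749] 0.02016217684444253 [-97.75994232  46.91480163] [-53.56135745  20.1655208   48.27392949  99.36696837 -17.01093321
  73.05824463 -72.99369106]
```

Run:
```python
from h import *
from scipy.spatial.transform import Rotation as R
o=sensors.get_obs(); a=R.from_euler("xyz",o["tool_rot"],degrees=True); b=R.from_euler("xyz",[180,0,88],degrees=True)
print((a.inv()*b).as_rotvec())
```

```text
[-0.08771565  0.0490466  -1.22871752]
```

>>> drive_tool:
  moves:
    - {"x": 0,"y": 0,"z": 0,"rx": -0.0125,"ry": 0.007,"rz": -0.175,"fingers": 0.54}
    - {"x": 0,"y": 0,"z": 0,"rx": -0.025,"ry": 0.014,"rz": -0.35,"fingers": 0.54}
    - {"x": 0,"y": 0,"z": 0,"rx": -0.0375,"ry": 0.021,"rz": -0.525,"fingers": 0.54}
    - {"x": 0,"y": 0,"z": 0,"rx": -0.05,"ry": 0.028,"rz": -0.7,"fingers": 0.54}
    - {"x": 0,"y": 0,"z": 0,"rx": -0.0625,"ry": 0.035,"rz": -0.875,"fingers": 0.54}
    - {"x": 0,"y": 0,"z": 0,"rx": -0.075,"ry": 0.042,"rz": -1.05,"fingers": 0.54}
    - {"x": 0,"y": 0,"z": 0,"rx": -0.088,"ry": 0.049,"rz": -1.229,"fingers": 0.54}
    - {"x": 0,"y": 0,"z": 0,"rx": -0.088,"ry": 0.049,"rz": -1.229,"fingers": 0.54}
    - {"x": 0,"y": 0,"z": 0,"rx": -0.088,"ry": 0.049,"rz": -1.229,"fingers": 0.54}
    - {"x": 0,"y": 0,"z": 0,"rx": -0.088,"ry": 0.049,"rz": -1.229,"fingers": 0.54}

```text
time_s: 8.88
tool_pos: [0.5512, 0.1218, 0.1377]
tool_rot: [180.0, 0.1, 88.0]
force: [0.2, 0.0, -0.5]
grip_width: 0.0199
grasp_force: 0.0
```

Run:
```python
from h import *
o=sensors.get_obs(); print(o["time_s"],o["tool_pos"],o["tool_rot"],o["force"],o["grip_width"],W2L(o["tool_pos"]),o["qpos"])
c=vision.read_camera("wrist"); cv2.imwrite("pics/w4.png",c["image"][:,:,::-1])
```

```text
8.875 [0.55120576 0.12178074 0.13772435] [1.79950268e+02 5.38601354e-02 8.79945747e+01] [ 0.20340707  0.00670162 -0.53305228] 0.019933210807691108 [-98.00117717  47.40544954] [-48.24245652  13.3898872   37.73398241 103.47210629  -8.84878021
  66.08491876  -9.66940778]
```

View pics/w4.png

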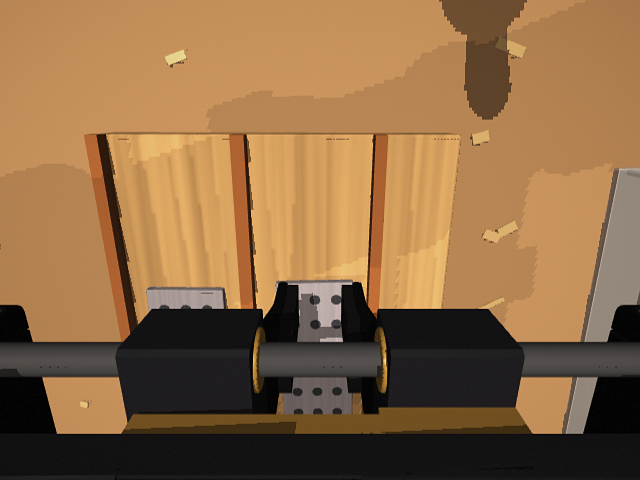

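The wrist view shows both fingertips (288,285) and (367,285) within the far lane, between the rib (240) and the lip (378), with the long plate's rear edge at row about 281. I'll step back 10 mm and lower.

>>> drive_tool:
  moves:
    - {"x": 12,"y": -3,"z": 0,"rx": 0,"ry": 0,"rz": 0,"fingers": 0.54}
    - {"x": 12,"y": -3,"z": 30,"rx": 0,"ry": 0,"rz": 0,"fingers": 0.54}
    - {"x": 12,"y": -3,"z": 50,"rx": 0,"ry": 0,"rz": 0,"fingers": 0.54}
    - {"x": 12,"y": -3,"z": 64,"rx": 0,"ry": 0,"rz": 0,"fingers": 0.54}
    - {"x": 12,"y": -3,"z": 64,"rx": 0,"ry": 0,"rz": 0,"fingers": 0.54}
    - {"x": 12,"y": -3,"z": 64,"rx": 0,"ry": 0,"rz": 0,"fingers": 0.54}

```text
time_s: 9.68
tool_pos: [0.5492, 0.1338, 0.0744]
tool_rot: [179.9, 0.0, 88.1]
force: [0.3, -0.2, 0.3]
grip_width: 0.0202
grasp_force: 0.0
```

Run:
```python
from h import *
o=sensors.get_obs(); print(o["time_s"],o["tool_pos"],o["tool_rot"],o["force"],o["grip_width"],W2L(o["tool_pos"]))
```

```text
9.675 [0.54922616 0.13384589 0.07439229] [1.79885368e+02 1.72042265e-02 8.80765855e+01] [ 0.2676823  -0.22945806  0.34272805] 0.020174239935504146 [-109.98979758   45.00476284]
```

>>> drive_tool:
  moves:
    - {"x": 0,"y": 0,"z": 4,"rx": 0,"ry": 0,"rz": 0,"fingers": 0.54}
    - {"x": -8,"y": 0,"z": 4,"rx": 0,"ry": 0,"rz": 0,"fingers": 0.54}
    - {"x": -16,"y": 0,"z": 4,"rx": 0,"ry": 0,"rz": 0,"fingers": 0.54}
    - {"x": -23,"y": 0,"z": 4,"rx": 0,"ry": 0,"rz": 0,"fingers": 0.54}
    - {"x": -30,"y": 0,"z": 4,"rx": 0,"ry": 0,"rz": 0,"fingers": 0.54}
    - {"x": -37,"y": 0,"z": 4,"rx": 0,"ry": 0,"rz": 0,"fingers": 0.54}
    - {"x": -44,"y": 0,"z": 4,"rx": 0,"ry": 0,"rz": 0,"fingers": 0.54}
    - {"x": -51,"y": 0,"z": 4,"rx": 0,"ry": 0,"rz": 0,"fingers": 0.54}
    - {"x": -58,"y": 0,"z": 4,"rx": 0,"ry": 0,"rz": 0,"fingers": 0.54}
    - {"x": -65,"y": 0,"z": 4,"rx": 0,"ry": 0,"rz": 0,"fingers": 0.54}
    - {"x": -72,"y": 0,"z": 4,"rx": 0,"ry": 0,"rz": 0,"fingers": 0.54}
    - {"x": -79,"y": 0,"z": 4,"rx": 0,"ry": 0,"rz": 0,"fingers": 0.54}
    - {"x": -80,"y": 0,"z": 4,"rx": 0,"ry": 0,"rz": 0,"fingers": 0.54}
    - {"x": -80,"y": 0,"z": 4,"rx": 0,"ry": 0,"rz": 0,"fingers": 0.54}

```text
time_s: 11.42
tool_pos: [0.5457, 0.053, 0.0695]
tool_rot: [180.0, 0.1, 88.1]
force: [-0.3, 0.0, 0.3]
grip_width: 0.02
grasp_force: 0.0
```

Run:
```python
from h import *
o=sensors.get_obs(); print(o["time_s"],o["tool_pos"],o["tool_rot"],o["force"],o["grip_width"],W2L(o["tool_pos"]))
c=vision.read_camera("top"); s=vision.read_camera("side")
a=cv2.resize(c["image"][160:270,240:450,::-1],(573,300)); b=cv2.resize(s["image"][130:320,200:400,::-1],(316,300))
cv2.imwrite("pics/p5.png",cv2.resize(np.hstack([a,b]),(800,270)))
```

```text
11.425 [0.5456537  0.05296107 0.0695306 ] [1.79978649e+02 1.06200146e-01 8.80738878e+01] [-0.25808818  0.0396675   0.2782263 ] 0.020039188901309058 [-29.02846955  44.2654148 ]
```

View pics/p5.png

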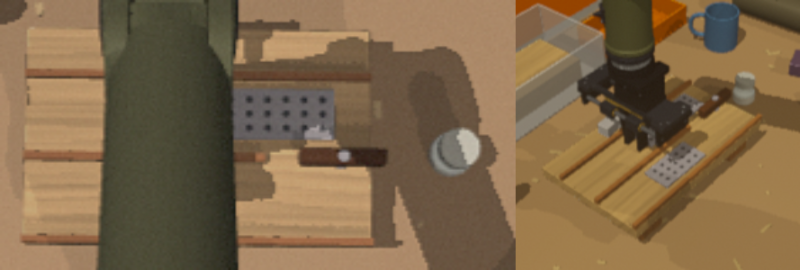

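The plate is sliding straight: its front is now at crop (333,113), beside the latch and short of the ledge end at crop 371. The latch is still aligned. I'll measure the front exactly.

```bash
cat > m.py <<'E'
from h import *
c=vision.read_camera("top"); im=c["image"]; hsv=cv2.cvtColor(im,cv2.COLOR_RGB2HSV).astype(int)
m=(((hsv[...,1]<75)&(hsv[...,2]>60))*255).astype(np.uint8)
r=blob(c,m,(338,190,412,220),.066); print(np.round(W2L(r[2]),1).tolist(),r[1])
o=sensors.get_obs(); print(o["time_s"],W2L(o["tool_pos"]))
E
python3 m.py
```

```text
[[133.9, 19.4], [133.4, 68.4], [41.5, 67.5], [42.0, 18.5]] (91.87627410888672, 48.95979309082031)
11.575 [-29.44013794  44.21021229]
```

>>> drive_tool:
  moves:
    - {"x": -6,"y": 0,"z": 0,"rx": 0,"ry": 0,"rz": 0,"fingers": 0.54}
    - {"x": -12,"y": 0,"z": 0,"rx": 0,"ry": 0,"rz": 0,"fingers": 0.54}
    - {"x": -18,"y": 0,"z": 0,"rx": 0,"ry": 0,"rz": 0,"fingers": 0.54}
    - {"x": -24,"y": 0,"z": 0,"rx": 0,"ry": 0,"rz": 0,"fingers": 0.54}
    - {"x": -30,"y": 0,"z": 0,"rx": 0,"ry": 0,"rz": 0,"fingers": 0.54}
    - {"x": -36,"y": 0,"z": 0,"rx": 0,"ry": 0,"rz": 0,"fingers": 0.54}
    - {"x": -42,"y": 0,"z": 0,"rx": 0,"ry": 0,"rz": 0,"fingers": 0.54}
    - {"x": -48,"y": 0,"z": 0,"rx": 0,"ry": 0,"rz": 0,"fingers": 0.54}
    - {"x": -54,"y": 0,"z": 0,"rx": 0,"ry": 0,"rz": 0,"fingers": 0.54}
    - {"x": -59,"y": 0,"z": 0,"rx": 0,"ry": 0,"rz": 0,"fingers": 0.54}
    - {"x": -63,"y": 0,"z": 0,"rx": 0,"ry": 0,"rz": 0,"fingers": 0.54}
    - {"x": -66,"y": 0,"z": 0,"rx": 0,"ry": 0,"rz": 0,"fingers": 0.54}
    - {"x": -66,"y": 0,"z": 0,"rx": 0,"ry": 0,"rz": 0,"fingers": 0.54}
    - {"x": -66,"y": 0,"z": 0,"rx": 0,"ry": 0,"rz": 0,"fingers": 0.54}
    - {"x": -50,"y": 0,"z": 0,"rx": 0,"ry": 0,"rz": 0,"fingers": 0.54}
    - {"x": -50,"y": 0,"z": -40,"rx": 0,"ry": 0,"rz": 0,"fingers": 0.54}
    - {"x": -20,"y": 0,"z": -90,"rx": 0,"ry": 0,"rz": 0,"fingers": 0.54}
    - {"x": 30,"y": 0,"z": -120,"rx": 0,"ry": 0,"rz": 0,"fingers": 0.54}
    - {"x": 70,"y": 0,"z": -120,"rx": 0,"ry": 0,"rz": 0,"fingers": 0.54}
    - {"x": 70,"y": 0,"z": -120,"rx": 0,"ry": 0,"rz": 0,"fingers": 0.54}

```text
time_s: 14.08
tool_pos: [0.5475, 0.1302, 0.1899]
tool_rot: [179.9, -0.1, 88.6]
force: [-0.3, -0.6, -0.5]
grip_width: 0.0199
grasp_force: 0.0
```

```bash
python3 m.py
python3 - <<'E'
from h import *
c=vision.read_camera("top"); s=vision.read_camera("side")
a=cv2.resize(c["image"][160:270,240:450,::-1],(800,419)); b=cv2.resize(s["image"][130:320,200:400,::-1],(441,419))
cv2.imwrite("pics/p6.png",cv2.resize(np.hstack([a,b]),(800,270)))
E
```

```text
[[199.5, 20.1], [199.0, 69.1], [48.7, 67.6], [49.2, 18.6]] (150.25521850585938, 48.996822357177734)
14.125 [-103.0440539    43.64995499]
```

View pics/p6.png

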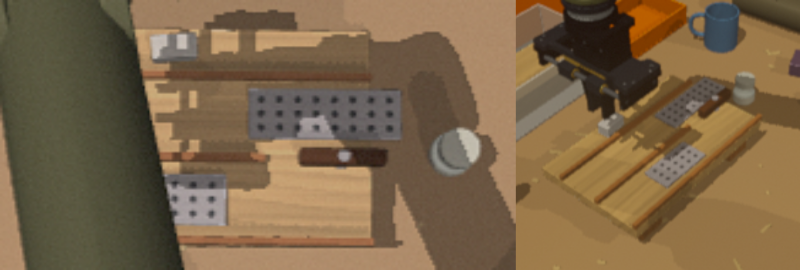

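The plate lies flat with about 29 mm overhang (front at crop (400,113)). The latch is along the ledge, and the short plate (front at crop 227), the wax and the jar are where they were. I'm handing in.

```bash
python3 -c "
from cell import workorder
print(workorder.sign_off())"
```

```text
the job is handed in; nothing more can be done
None
```

The latch was turned to point along the ledge first, then the long plate was pushed past it to about 29 mm overhang, lying flat; the short plate, wax and jar look unmoved, and the job was handed in at about 14 s.

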